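Load a carving blank and hold the chip shield for the carver

TASK

Lower the dark wooden blank with the two holes (either end first, rosette up) onto the two locating pins of the carving fixture, setting it down rather than dropping it, until it lies flush on the metal plate, and let go of it. Then take the fixture's clear chip shield by its front rail, bring it down from where it leans back to 60 degrees above level without letting it fall, and finish while still holding it steady there with the fingers, because its hinge knobs are loose and the carver is about to tighten them. Leave the offcut, the mallet and the glue bottle where they are.

Things in the scene. Friction and masses are not known exactly. Their poses are not given: they have to be found in the camera images.
- blank: loose dark hardwood blank, a flat bar 165 (own x) x 62 (own y) x 24 mm thick (z), 0.15 to 0.28 kg, rosette pattern 50 mm across lightly carved on the middle of its top face, two 11 mm round through holes on its long centre line at x = -60 and +60 mm. Origin: centre of the underside. Lies flat on the bench, to the left or right of the fixture.
- fixture: carving fixture fixed to the bench: plywood board 300 (x) x 250 (y) x 18 mm, on it an aluminium plate 190 x 100 x 6 mm with two steel pins; near its far end two hinge cheeks up to 92 mm high at y = +-112 mm with black star knobs carry the shield. Origin: centre of the board's underside, on the bench; x points from the open front to the hinge.
- seat (a point): top of the aluminium plate midway between the pins (fixture x = -20 mm, 24 mm above the bench), axes as the fixture's. The pins stand 60 mm to either side along x, 8 mm in diameter, 20 mm high, the upper 10 mm tapering to a 3 mm nose. Clear of other things for 80 mm to either side in y.
- hinge (a point): middle of the shield's hinge axis, which lies along the fixture's y (fixture x = 115 mm, 78 mm above the bench).
- rail (a point): middle of the shield's front rail, a level round steel bar 14 mm in diameter, 250 mm long along the fixture's y, 215 mm from the hinge axis. Next to it towards the hinge is an open slot 30 mm deep, then a crossbar and a clear pane in an aluminium frame 240 mm wide. The whole shield weighs 0.3 to 0.5 kg.
- shield (a joint): opening angle of the shield, rad: 0 = level, lying forward over the plate; pi/2 = upright; it starts leaning back against its stop at 1.85 (106 degrees). The hinge is nearly free: forward of upright the shield falls shut unless held. Target 1.047 (60 degrees).
- offcut: bystander: loose plain dark wood offcut 130 x 45 x 36 mm without holes, lying on the other side of the fixture from the blank; origin at the centre of its underside
- mallet: bystander: turned pale wooden carver's mallet standing on its head, 84 mm across and 218 mm high, handle up; origin at the centre of its underside
- glue: bystander: white glue bottle 52 mm across and 150 mm high, standing; origin at the centre of its underside

How it is judged:
By the outcome, as a careful person would: the job done as asked, in the order asked, and still so for the second after the job is handed in, while the arm keeps its last pose, push and grip.
It also fails if it takes over 70 s, if anything falls off the work surface, if the arm or the gripper's body presses on something with over 40 N, if the wrist force passes 120 N, or if a joint passes its speed limit or range.

ROBOT

A 6-joint arm with a two-finger parallel gripper is mounted at the origin on the work surface. World frame = base frame: x ahead of the robot, y to its left, z up, the work surface at z = 0. Lengths are in mm, angles in rad, forces in N, time in s.
With the tool pointing down it reaches from about 400 to 925 mm from the base axis. Payload 12.5 kg.
Tool frame: the origin (TCP) lies midway between the tips of the shut fingers; the grasp point (between the pads) lies 19 mm behind it (env.pinch_z is the z of the grasp point in the tool frame, in mm); z points along the fingers, y is the line along which they close (so a half turn about z gives the same grasp; the last joint's range is limited). The gripper opens to 95 mm and grips with 3 to 60 N. Pads are 20 mm wide; open, the fingers measure 119 mm over their backs; the gripper's body (75 mm by 180 mm) begins 59 mm behind the grasp point.
Start: joints at [-0.106, 0.491, 1.559, -0, 1.092, -0.106], TCP at [625.017, 0.021, 214.661] pointing down, gripper open.
Joint ranges: [-3.1, 3.1], [-0.84, 2.19], [0.05, 2.79], [-1.13, 4.28], [0.06, 2.93], [-2.69, 2.69]. Speed limits (rad/s): [2.22, 2.22, 2.79, 3.14, 3.14, 3.14].

INTERFACE

Orientations are given as [roll, pitch, yaw] about the fixed x, y, z axes, in that order (R = Rz(yaw) Ry(pitch) Rx(roll)).
In Python, from cell import env, eyes gives the robot as it stands.
- The arm moves only by the shell command python3 -m inch 'ROWS'. ROWS is JSON, a list of rows, each a list of 3 entries, a list of its own where there are three numbers: the shift along the tool's x, y, z in units of 60 mm (1.0 is 60 mm), then the turn about the tool's z in units of 5 degrees (1.0 is 5 degrees), then the closure, from -1 (fully open) to 1 (shut). In form: [[[tx, ty, tz], turn, claw], ...]. A call has exactly 10 rows; each row shifts and turns the commanded pose from where the row before left it, along the tool's axes as they then stand; what a row does not reach is not made up. A row lasts 1/8 s, in which the tool goes at most 62.5 mm and 10.7 degrees, less where a joint would pass 70% of its speed; a pose out of reach is approached as far as the arm can. A call is refused whole if a number of a shift passes 1 or a number of a turn 1, either way. A call with a gripper value outside its range is refused whole. The fingers move at their own pace and stop on an object; the grip force is fixed at half the most. Time passes only in rows, so rows that do not move let the fingers close, or fill a call up. It gives the time, the measured TCP pose, the force, the opening and the grip force at its end, in the units of the state.
- env.state(): the state, without advancing time (a new reading comes with each control period).
- eyes.read_camera(name): name is "scene" or "side" or "wrist"; returns a dict with "pixels" (420x560x3 uint8, red, green, blue), "fx", "fy", "cx", "cy" (pixels), "extrinsics" (4x4, takes a point from world to camera coordinates). Camera axes: x right, y down, z forward; pixel columns grow to the right and rows downward; lengths in mm; the calibration is good to about 2 mm. A picture is of the moment at which its call begins. There is no depth.
- env.job_done(): hands the job in; it is judged then, once.
Trained networks look in a picture, given as the dict that the camera call returned (one of the last four; its "shot" number tells which), for a name from the list of things; names that differ only in an ending like _2 or _b are one class to them, and where a whole thing is asked for, a point or a joint stands for the part that bears it (a point fixed in the world has none). Each returns a list of dicts, best first, with "score" (0 to 1); they miss things now and then, are a little off and sometimes report something else, mostly with a low value. They report only what shows in the picture. A call takes as long as a camera call.
- eyes.boxes_of(name, picture): "centre" ([row, column] in pixels, amid what is visible of it).
- eyes.cut_out(name, picture): "mask" (420x560 bool, what is visible of it) and "centre" ([row, column] in pixels, amid what is visible of it).
- eyes.spot_point(name, picture): "centre" ([row, column] in pixels: a listed point, or the origin of a listed thing).
The state is a dict: "t": time; "joints": joint angles; "qvel": joint speeds; "tau": joint torques, N m; "eef_pos": TCP position; "tcp_rot": TCP orientation; "ft_force": force on the tool from outside, world axes, zero at the start; "moment": the same for the moment, N m; "opening": opening from 0.0 (shut) to 1.0 (fully open); "grip_force": force on a finger pad.
Only numpy, scipy, OpenCV 4.12 (cv2) and the standard library are available. Lean on these libraries where they do the work, as an engineer would, in place of code of your own. Each camera call takes 0.05 s, during which the arm holds its last target. There are 200 camera calls.

## Working session

There is one attempt and no reset: what is moved stays moved. The work goes in short steps, Python scripts to look and compute and a shell command to move; the robot and the scene stay as the last step left them, time stands still between calls to the robot, and variables do not carry over. Pictures are saved under pics/ and viewed, at most 10 in all, crops included, and the job is handed in when it is done.

```bash
ls; mkdir -p pics; cat > h.py <<'E'
import numpy as np,cv2
from cell import env,eyes
from scipy.spatial.transform import Rotation as Ro
def ray(p,rc):
    E=np.array(p["extrinsics"]);R=E[:3,:3];c=-R.T@E[:3,3]
    d=R.T@np.array([(rc[1]-p["cx"])/p["fx"],(rc[0]-p["cy"])/p["fy"],1]);return c,d/np.linalg.norm(d)
def onz(p,rc,z):
    c,d=ray(p,rc);return c+d*(z-c[2])/d[2]
def tri(l):
    A=0;b=0
    for p,rc in l:
        c,d=ray(p,rc);M=np.eye(3)-np.outer(d,d);A=A+M;b=b+M@c
    return np.linalg.solve(A,b)
def proj(p,X):
    E=np.array(p["extrinsics"]);v=E[:3,:3]@np.array(X)+E[:3,3]
    return [p["fy"]*v[1]/v[2]+p["cy"],p["fx"]*v[0]/v[2]+p["cx"]]
def save(p,n): cv2.imwrite(f"pics/{n}.png",np.array(p["pixels"])[:,:,::-1])
E
python3 - <<'E'
from h import *
P={n:eyes.read_camera(n) for n in("scene","side","wrist")}
ims=[np.array(p["pixels"]) for p in P.values()]
cv2.imwrite("pics/a.png",ims[0][:,:,::-1]);cv2.imwrite("pics/b.png",ims[1][:,:,::-1])
cv2.imwrite("pics/w.png",ims[2][:,:,::-1])
for n in("blank","fixture","seat","hinge","rail","offcut","mallet","glue"):
    for c,p in P.items():
        try:
            r=eyes.spot_point(n,p)[:2]; print(n,c,[(round(q["score"],2),np.round(q["centre"],1)) for q in r],[np.round(onz(p,q["centre"],24 if n=="seat" else 0)) for q in r[:1]])
        except Exception as e: print(n,c,e)
print(env.state())
E
```

```text
pics
blank scene [(0.6, array([281.5, 114.8]))] [array([ 451., -335.,    0.])]
blank side [(0.77, array([163.9, 333.1]))] [array([ 457., -328.,    0.])]
blank wrist [] []
fixture scene [(0.95, array([233. , 248.5])), (0.16, array([196.3, 304.4]))] [array([507., -34.,   0.])]
fixture side [(0.98, array([227. , 317.6]))] [array([494., -31.,   0.])]
fixture wrist [(0.74, array([220.7, 163.7])), (0.34, array([226.7, 134.8]))] [array([500., -41.,   0.])]
seat scene [(0.64, array([217.2, 242.1]))] [array([476., -30.,  24.])]
seat side [(0.82, array([217.2, 325.3]))] [array([477., -41.,  24.])]
seat wrist [(0.72, array([226.2, 139.2]))] [array([482., -40.,  24.])]
hinge scene [(0.57, array([244.7, 282.4]))] [array([578.,  12.,   0.])]
hinge side [(0.77, array([198.7, 265.4]))] [array([ 633., -133.,    0.])]
hinge wrist [(0.8, array([225.6, 267.8]))] [array([614., -47.,   0.])]
rail scene [(0.65, array([197.2, 308.1]))] [array([501., 144.,  -0.])]
rail side [(0.97, array([114.8, 232.9]))] [array([ 829., -649.,    0.])]
rail wrist [] []
offcut scene [(0.97, array([165.8, 360. ]))] [array([494
[... 524 characters left out ...]
': 1.35, 'joints': array([-1.05616197e-01,  4.90910394e-01,  1.55893169e+00, -9.37033345e-08,
        1.09169107e+00, -1.05624745e-01]), 'qvel': array([2.70339261e-05, 9.78878858e-04, 1.61777635e-03, 3.65018541e-04,
       9.24922339e-04, 1.21218910e-06]), 'tau': array([-4.67133347e-02, -6.14341593e+01, -2.57892787e+01,  5.35501319e-02,
        1.01293456e-01,  7.18517476e-03]), 'eef_pos': array([6.25004283e+02, 1.21230619e-02, 2.14643553e+02]), 'tcp_rot': array([3.14153350e+00, 6.35533235e-06, 1.57080492e+00]), 'ft_force': array([ 0.13422165, -0.14380878, -0.10433247]), 'moment': array([ 0.0305589 ,  0.03837542, -0.01078504]), 'grip_force': 0.1760230539366603, 'opening': 1.0008714586913983}
```

View pictures.

View pics/a.png

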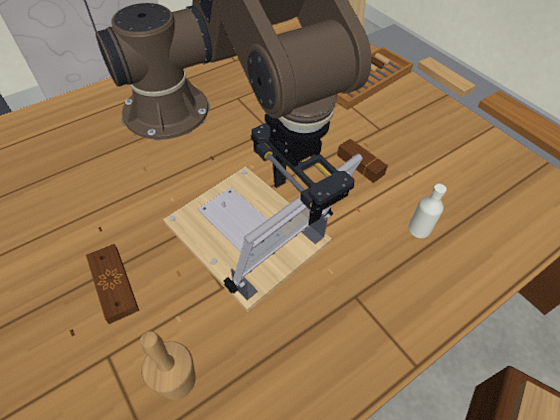

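View pics/b.png

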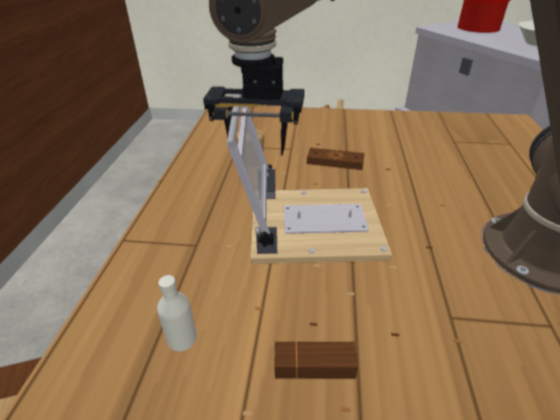

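View pics/w.png

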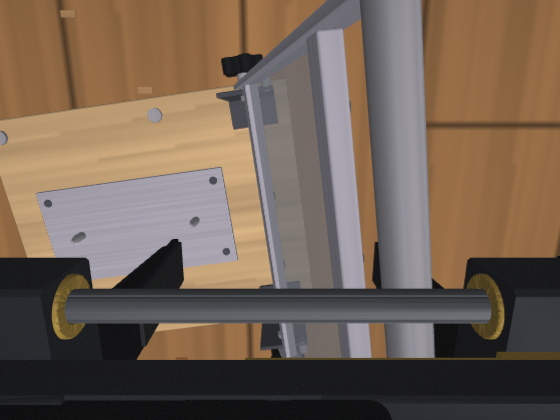

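```bash
python3 - <<'E'
from h import *
from scipy.optimize import least_squares
P={n:eyes.read_camera(n) for n in("scene","side","wrist")}
obs=[("scene",x,y,18,c,r) for x,y,c,r in[(-150,-125,165,220),(-150,125,247,170),(150,-125,247,307)]]
obs+=[("side",-150,125,387,256),("side",-150,-125,368,190),("side",150,125,252,263)]
O=[]
for o in obs:
    O.append(o if len(o)==6 else (o[0],o[1],o[2],18,o[3],o[4]))
O+=[("wrist",-115,50,24,38,194),("wrist",75,50,24,221,168),("wrist",75,-50,24,238,260)]
def f(v):
    c,s=np.cos(v[2]),np.sin(v[2]);r=[]
    for n,x,y,z,cc,rr in O:
        q=proj(P[n],[v[0]+c*x-s*y,v[1]+s*x+c*y,z]);r+=[q[0]-rr,q[1]-cc]
    return r
s=least_squares(f,[500,-35,.13],x_scale=[1,1,.01],loss="soft_l1");print(s.x,np.round(s.fun if 0 else f(s.x),1))
v=s.x;c,sn=np.cos(v[2]),np.sin(v[2])
F=lambda x,y,z:[v[0]+c*x-sn*y,v[1]+sn*x+c*y,z]
for a in(1.85,):
  X=F(115-215*np.cos(a),0,78+215*np.sin(a));print("rail",X)
  for n,y in(("scene",0),("side",0),("wrist",125),("wrist",60)): print(n,proj(P[n],F(115-215*np.cos(a),y,78+215*np.sin(a))))
print("tri",tri([(P["scene"],(197.2,308.1)),(P["side"],(114.8,232.9))]))
print("seat",F(-20,0,24),"hinge",F(115,0,78)," wristcam",ray(P["wrist"],(210,280)))
for n in("scene","side"):
  m=eyes.cut_out("blank",P[n])[0]["mask"].astype(np.uint8)
  ct=max(cv2.findContours(m,0,2)[0],key=cv2.contourArea)[:,0]
  W=np.array([onz(P[n],(r,cc),24 )[:2] for cc,r in ct],np.float32);print(n,cv2.minAreaRect(W))
E
```

```text
[ 5.02563255e+02 -3.87891853e+01  1.40132376e-01] [-1.1 -3.1 -4.5 -2.4  1.8 -0.7 -1.7  4.  -2.3 -1.7 -4.9 -2.7 -1.  -1.5
 -1.3  0.8  0.   0.6]
rail [np.float64(675.1070566498944), np.float64(-14.45069119252543), np.float64(284.67416863968947)]
scene [np.float64(198.67253118790458), np.float64(308.78945729016914)]
side [np.float64(115.09865450200355), np.float64(231.3925687394998)]
wrist [np.float64(-55.47144899598018), np.float64(412.83686238120066)]
wrist [np.float64(205.01729372137012), np.float64(424.0096868103012)]
tri [672.25923304 -14.02152547 285.4483629 ]
seat [np.float64(482.75930486519843), np.float64(-41.58266916371584), 24] hinge [np.float64(616.4359694482038), np.float64(-22.726652989489452), 78]  wristcam (array([625.11860151,  69.30645715, 385.48627691]), array([ 0.00675411, -0.24780674, -0.96878594]))
scene ((462.0177307128906, -339.932861328125), (65.44216918945312, 179.0387420654297), 83.45596313476562)
side ((452.9575500488281, -324.0533142089844), (102.03020477294922, 162.54977416992188), 83.80719757080078)
```

The scene view shows the blank at left (about row 283, col 112), the board in the middle and the shield leaning back. In the side view the rail is near (115, 233). The wrist view shows the rail between the open fingers, almost touching the right one. I'll ease off +x first, then go up.

```bash
python3 -m inch '[[[0,0.2,-0.1],0,-1],[[0,0.1,-0.9],0,-1],[[0,0,-1],0,-1],[[-0.92,-0.53,0],0,-1],[[-0.92,-0.53,0],0,-1],[[-0.92,-0.53,0],0,-1],[[-0.92,-0.53,0],0,-1],[[-0.92,-0.53,0],0,-1],[[-0.92,-0.53,0],0,-1],[[0,0,0],1,-1]]' && python3 -m inch '[[[0,0,0],1,-1],[[0,0,0],1,-1],[[0,0,0],1,-1],[[0,0,0],1,-1],[[0,0,0],1,-1],[[0,0,0],1,-1],[[0,0,0],1,-1],[[0,0,0],1,-1],[[0,0,0],1,-1],[[0,0,0],1,-1]]' && python3 -m inch '[[[0,0,0],1,-1],[[0,0,0],1,-1],[[0,0,0],1,-1],[[0,0,0],1,-1],[[0,0,0],1,-1],[[0,0,0],1,-1],[[0,0,0],1,-1],[[0,0,0],1,-1],[[0,0,0],0.3,-1],[[0,0,0],0,-1]]'
python3 - <<'E'
from h import *
p=eyes.read_camera("wrist");save(p,"w2")
print(env.state())
m=eyes.cut_out("blank",p)
for q in m[:2]:
  print(q["score"],q["centre"])
  ct=max(cv2.findContours(q["mask"].astype(np.uint8),0,2)[0],key=cv2.contourArea)[:,0]
  print(cv2.minAreaRect(np.array([onz(p,(r,c),24)[:2] for c,r in ct],np.float32)))
print([(q["score"],onz(p,q["centre"],0)) for q in eyes.spot_point("blank",p)])
E
```

```text
t: 2.85
eef_pos: [453.7, -328.2, 334.6]
tcp_rot: [-3.141, 0.0, 1.477]
ft_force: [-0.2, 0.3, -0.2]
opening: 1.0
grip_force: 0.0
t: 4.1
eef_pos: [455.7, -324.9, 334.7]
tcp_rot: [3.142, -0.0, 0.608]
ft_force: [-1.7, 1.0, 0.1]
opening: 0.998
grip_force: 0.0
t: 5.35
eef_pos: [455.8, -324.9, 334.7]
tcp_rot: [3.142, -0.0, -0.112]
ft_force: [-0.1, -0.3, -1.0]
opening: 0.998
grip_force: 0.0
{'t': 5.4, 'joints': array([-7.37304325e-01,  2.96237831e-01,  1.54518538e+00,  5.04197748e-05,
        1.30010183e+00,  9.45490636e-01]), 'qvel': array([ 0.00020362,  0.0016593 , -0.00264581, -0.00115981, -0.00100809,
       -0.00110508]), 'tau': array([-1.83608579e-03, -5.08465362e+01, -2.89095032e+01,  7.43002282e-02,
       -4.54385066e-02,  8.09470215e-02]), 'eef_pos': array([ 455.79101288, -324.89269978,  334.66766173]), 'tcp_rot': array([ 3.14159247e+00, -8.32598650e-05, -1.12012114e-01]), 'ft_force': array([-1.61215424, -0.28646102, -1.19591145]), 'moment': array([0.04198408, 0.14891602, 0.02557948]), 'grip_force': 0.0, 'opening': 0.9986536264460308}
0.56 [167.9, 291.8]
((453.2235107421875, -340.27508544921875), (61.43125915527344, 165.39256286621094), 83.09198760986328)
[(0.6, array([ 455.55105067, -342.12521486,    0.        ]))]
```

View pics/w2.png

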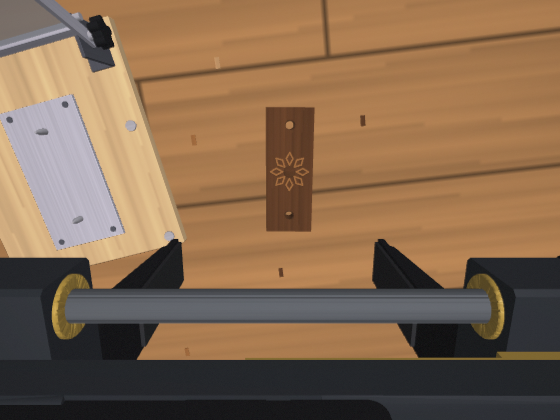

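The wrist view shows the blank upright at cols 266–313, rows 107–232, with holes at (125, 290) and (214, 289). The fixture plate is at left with its four corners visible.

```bash
python3 - <<'E'
from h import *
p=eyes.read_camera("wrist")
g=cv2.cvtColor(np.array(p["pixels"]),cv2.COLOR_RGB2GRAY)
a,b=onz(p,(125,290),24),onz(p,(214.5,289),24);print("holes",a,b,(a+b)/2,np.linalg.norm(a-b),np.arctan2(*(a-b)[1::-1]))
C=[onz(p,q,24)[:2] for q in((94.5,72),(116,2),(249,60),(231,124))];print("plate corners",np.round(C,1),np.mean(C,0),[np.linalg.norm(C[0]-C[3]),np.linalg.norm(C[0]-C[1])])
d=C[0]-C[3];print(np.arctan2(d[1],d[0]))
d=C[1]-C[2];print(np.arctan2(d[1],d[0]))
print("seat",[(q["score"],onz(p,q["centre"],24)) for q in eyes.spot_point("seat",p)[:1]])
c=g[80:260,0:140];cv2.imwrite("pics/c.png",cv2.resize(np.array(p["pixels"])[80:260,0:140,::-1],None,fx=3.3,fy=3.3,interpolation=cv2.INTER_CUBIC))
E
```

```text
holes [ 513.0020443  -347.64558334   24.        ] [ 394.75581526 -333.88731056   24.        ] [ 453.87892978 -340.76644695   24.        ] 119.0439446250677 -0.11583190481738283
plate corners [[ 581.1  -78.8]
 [ 565.5   16.7]
 [ 381.1  -10. ]
 [ 396.9 -104.8]] [481.15718986 -44.23331458] [np.float64(186.0310513250696), np.float64(96.72796665393248)]
0.14055960953283134
0.1439922045988619
seat [(0.8, array([483.23919828, -37.78601726,  24.        ]))]
```

View pics/c.png

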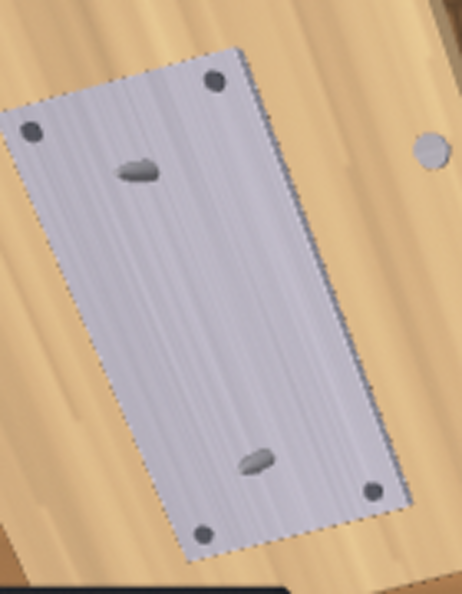

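```bash
python3 -m inch '[[[-0.02,-1,0],0,-1],[[-0.02,-1,0],0,-1],[[-0.02,-1,0],0,-1],[[-0.02,-1,0],0,-1],[[-0.02,-1,0],0,-1],[[0,0,0],-1,-1],[[0,0,0],-1,-1],[[0,0,0],-0.9,-1],[[0,0,0],0,-1],[[0,0,0],0,-1]]'
python3 - <<'E'
from h import *
p=eyes.read_camera("wrist");save(p,"w3")
s=env.state();print(s["eef_pos"],s["tcp_rot"])
print("seat",[(q["score"],q["centre"],onz(p,q["centre"],24)) for q in eyes.spot_point("seat",p)[:1]])
E
```

```text
t: 6.85
eef_pos: [483.8, -26.2, 334.6]
tcp_rot: [3.142, -0.0, 0.138]
ft_force: [-0.1, -0.5, -0.1]
opening: 1.0
grip_force: 0.0
[483.81604883 -26.22812697 334.64649017] [ 3.14156735e+00 -8.46699033e-05  1.38216819e-01]
seat [(0.89, [173.9, 287.5], array([481.79380244, -40.05354332,  24.        ]))]
```

View pics/w3.png

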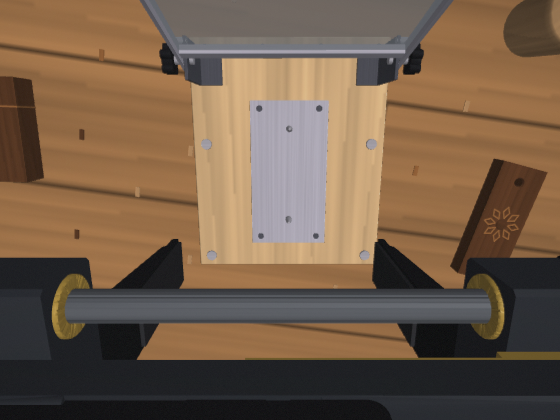

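The plate is upright in view: corners about (100, 250), (100, 327), (243, 253) and (243, 324), with pins near (128, 290) and (219, 289). The fingers are symmetric about col 280.

```bash
python3 - <<'E'
from h import *
p=eyes.read_camera("wrist")
im=np.array(p["pixels"]).astype(int)
m=((im[:,:,2]>im[:,:,0]-5)&(im.sum(2)>330)).astype(np.uint8);m[:80]=0;m[255:]=0;m[:,:225]=0;m[:,350:]=0
m=cv2.morphologyEx(m,cv2.MORPH_CLOSE,np.ones((9,9)))
ct=max(cv2.findContours(m,0,2)[0],key=cv2.contourArea)[:,0]
W=np.array([onz(p,(r,c),24)[:2] for c,r in ct],np.float32)
print(ct.min(0),ct.max(0),cv2.minAreaRect(W))
R=env.state();print(R["eef_pos"],R["tcp_rot"])
C,S=np.cos(.14),np.sin(.14)
for y in(-60,60):
  for z in(24,44): print(y,z,np.round(proj(p,[481.5+C*y,-41.5+S*y,z]),1))
E
```

```text
[250 101] [327 241] ((481.3291015625, -41.10535430908203), (186.7874755859375, 99.00057220458984), 7.919213771820068)
[483.80568115 -26.20845706 334.65315375] [-3.14158821e+00 -1.03762927e-04  1.38715377e-01]
-60 24 [217.8 288.3]
-60 44 [221.9 288.7]
60 24 [128.  288.8]
60 44 [128.5 289.3]
```

```bash
python3 -m inch '[[[0,0,0],1,-1],[[0,0,0],1,-1],[[0,0,0],0.94,-1],[[0.02,0.88,0],0,-1],[[0.02,0.88,0],0,-1],[[0.02,0.88,0],0,-1],[[0.02,0.88,0],0,-1],[[0.02,0.88,0],0,-1],[[0.02,0.86,0],0,-1],[[0,0,0],0,-1]]' && python3 -m inch '[[[0,0,1],0,-1],[[0,0,1],0,-1],[[0,0,1],0,-1],[[0,0,1],0,-1],[[0,0,0.5],0,-1],[[0,0,0],0,-1],[[0,0,0],0,-1],[[0,0,0],0,-1],[[0,0,0],0,-1],[[0,0,0],0,-1]]'
python3 - <<'E'
from h import *
p=eyes.read_camera("wrist");save(p,"w4")
s=env.state();print(s["eef_pos"],s["tcp_rot"])
q=eyes.cut_out("blank",p)
if q:
  q=q[0];ct=max(cv2.findContours(q["mask"].astype(np.uint8),0,2)[0],key=cv2.contourArea)[:,0]
  print(q["score"],ct.min(0),ct.max(0),cv2.minAreaRect(np.array([onz(p,(r,c),24)[:2] for c,r in ct],np.float32)))
E
```

```text
t: 8.25
eef_pos: [453.4, -343.4, 333.8]
tcp_rot: [-3.141, 0.001, -0.121]
ft_force: [-0.2, 0.1, -0.4]
opening: 1.0
grip_force: 0.0
t: 9.5
eef_pos: [454.3, -340.6, 65.2]
tcp_rot: [3.141, -0.001, -0.117]
ft_force: [-0.2, 0.2, -0.0]
opening: 1.001
grip_force: 0.0
[ 454.2547743  -340.53379101   65.05418461] [ 3.14123246e+00 -5.82295734e-04 -1.16987303e-01]
0.65 [220  95] [332 289] ((476.955322265625, -342.6092529296875), (62.56139373779297, 117.62859344482422), 83.2914810180664)
```

View pics/w4.png

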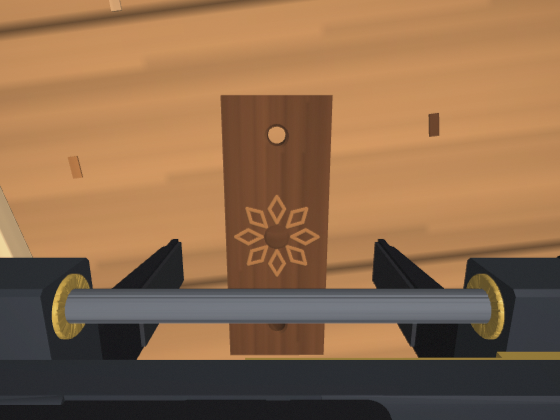

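The blank is centred between the fingers: hole at (134, 277), rosette centre at (236, 277).

```bash
python3 -m inch '[[[0,0,0.5],0,-1],[[0,0,0.3],0,-1],[[0,0,0.2],0,-1],[[0,0,0],0,-1],[[0,0,0],0,1],[[0,0,0],0,1],[[0,0,0],0,1],[[0,0,0],0,1],[[0,0,0],0,1],[[0,0,0],0,1]]' && python3 -m inch '[[[0,0,0],0,1],[[0,0,0],0,1],[[0,0,0],0,1],[[0,0,-0.2],0,1],[[0,0,-0.5],0,1],[[0,0,-0.5],0,1],[[0,0,0],0,1],[[0,0,0],0,1],[[0,0,0],0,1],[[0,0,0],0,1]]'
python3 - <<'E'
from h import *
p=eyes.read_camera("wrist");save(p,"w5")
s=env.state();print(s["eef_pos"],s["tcp_rot"],s["ft_force"],s["moment"])
z=s["eef_pos"][2]+19
q=eyes.cut_out("blank",p)
if q:
  q=q[0];ct=max(cv2.findContours(q["mask"].astype(np.uint8),0,2)[0],key=cv2.contourArea)[:,0]
  print(q["score"],ct.min(0),ct.max(0),z,cv2.minAreaRect(np.array([onz(p,(r,c),z)[:2] for c,r in ct if r<250],np.float32)))
E
```

```text
t: 10.85
eef_pos: [454.2, -340.5, 4.9]
tcp_rot: [3.141, -0.0, -0.117]
ft_force: [-1.4, 0.3, 6.0]
opening: 0.652
grip_force: 30.0
t: 12.1
eef_pos: [453.9, -340.2, 75.8]
tcp_rot: [-3.141, 0.001, -0.117]
ft_force: [-1.2, -0.5, -1.2]
opening: 0.647
grip_force: 30.0
[ 453.97595287 -340.29778438   75.94652363] [-3.14090351e+00  8.50881704e-04 -1.16966194e-01] [-0.97241149  0.31677252 -3.58042927] [ 0.03532234  0.17573984 -0.07455952]
0.7 [199  86] [355 288] 94.94652362853049 ((501.3658142089844, -345.9959411621094), (62.584617614746094, 67.70962524414062), 83.15625)
```

View pics/w5.png

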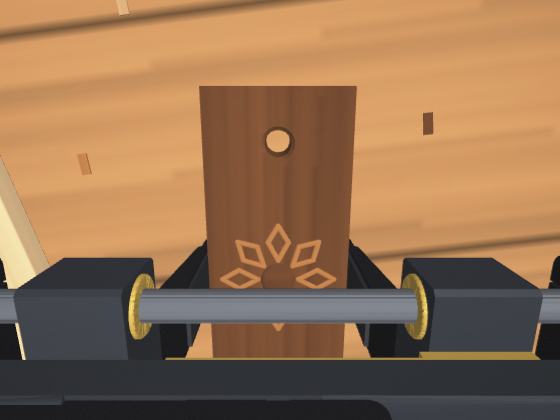

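```bash
python3 -m inch '[[[0,0,-0.4],-1,1],[[0,0,-0.4],-1,1],[[0,0,0],-0.92,1],[[0.19,-0.8,0],0,1],[[0.19,-0.8,0],0,1],[[0.19,-0.8,0],0,1],[[0.19,-0.8,0],0,1],[[0.19,-0.8,0],0,1],[[0.19,-0.8,0],0,1],[[0,-0.07,0],0,1]]' && python3 -m inch '[[[0,0,0],0,1],[[0,0,0],0,1],[[0,0,0.3],0,1],[[0,0,0.2],0,1],[[0,0,0],0,1],[[0,0,0],0,1],[[0,0,0],0,1],[[0,0,0],0,1],[[0,0,0],0,1],[[0,0,0],0,1]]'
python3 - <<'E'
from h import *
P={n:eyes.read_camera(n) for n in("scene","side","wrist")}
s=env.state();T=s["eef_pos"];print(T,s["tcp_rot"],s["ft_force"],s["opening"])
p=P["wrist"];z=T[2]+19
def gc(z0,z1):pass
q=eyes.cut_out("blank",p)[0];ct=max(cv2.findContours(q["mask"].astype(np.uint8),0,2)[0],key=cv2.contourArea)[:,0]
print(ct.min(0),ct.max(0),cv2.minAreaRect(np.array([onz(p,(r,c),z)[:2] for c,r in ct if r<250],np.float32)))
im=np.array(P["side"]["pixels"])[:,:,::-1];r,c=map(int,proj(P["side"],[481,-41,50]))
a=cv2.resize(im[r-50:r+40,c-75:c+75],None,fx=4,fy=4,interpolation=cv2.INTER_CUBIC);cv2.imwrite("pics/s6.png",a);save(p,"w6");print(r,c)
E
```

```text
t: 13.45
eef_pos: [481.7, -39.2, 124.6]
tcp_rot: [-3.141, 0.0, 0.141]
ft_force: [-0.9, -0.3, -1.3]
opening: 0.656
grip_force: 30.0
t: 14.7
eef_pos: [481.8, -41.6, 94.7]
tcp_rot: [3.141, -0.0, 0.138]
ft_force: [-0.6, -0.5, -1.9]
opening: 0.653
grip_force: 30.0
[481.75380899 -41.5988673   94.66296331] [ 3.14154813e+00 -1.17131844e-04  1.37945172e-01] [-0.70207219  0.29487382 -1.98771212] 0.6503163403756752
[198  85] [356 288] ((530.2757568359375, -35.136749267578125), (65.87991333007812, 62.5981330871582), 7.878480434417725)
208 324
```

View pics/s6.png

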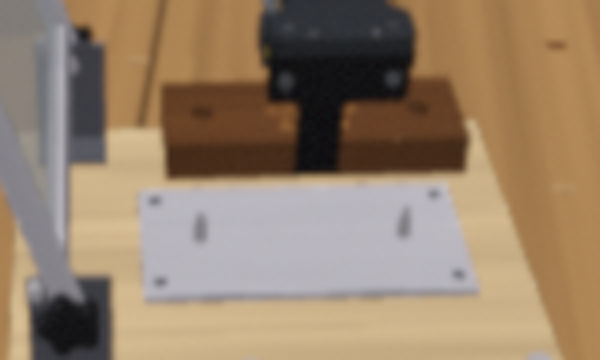

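The side crop shows the blank held level above the plate. Both pins are visible (crop 200, 225 and 404, 222) and so are both holes (202, 112 and 418, 108). Next I'll compare the holes with the pins using this same camera.

```bash
python3 - <<'E'
from h import *
p=eyes.read_camera("side")
z=env.state()["eef_pos"][2]+19.1
f=lambda c,r,z:onz(p,(158+r/4,249+c/4),z)
h=f(202,112,z),f(418,108,z);pt=f(200.5,214,44),f(405,207,44);pb=f(201,241,24),f(403,237,24)
for n,a in(("holes",h),("ptop",pt),("pbase",pb)): print(n,np.round(a,1),np.round((a[0]+a[1])/2,1),np.linalg.norm(a[0]-a[1]))
E
```

```text
holes [[539.4 -33.1 113.7]
 [420.3 -48.8 113.7]] [479.8 -41.  113.7] 120.17217283884125
ptop [[538.6 -30.6  44. ]
 [420.5 -49.   44. ]] [479.6 -39.8  44. ] 119.50571876986997
pbase [[537.9 -30.5  24. ]
 [419.8 -46.1  24. ]] [478.8 -38.3  24. ] 119.08104630609306
```

```bash
python3 -m inch '[[[0,-0.015,0.3],0,1],[[0,0,0.2],0,1],[[0,0,0.1],0,1],[[0,0,0],0,1],[[0,0,0.1],0,1],[[0,0,0.1],0,1],[[0,0,0.1],0,1],[[0,0,0],0,1],[[0,0,0],0,1],[[0,0,0],0,1]]'; python3 -c "
from h import *
s=env.state();print(s['ft_force'],s['moment'])"
```

```text
t: 16.2
eef_pos: [481.8, -40.8, 40.8]
tcp_rot: [3.141, -0.0, 0.138]
ft_force: [-0.6, -0.1, -2.1]
opening: 0.65
grip_force: 30.0
[-0.55670247 -0.05921719 -2.13109226] [ 0.04798121  0.13144016 -0.05903628]
```

```bash
python3 -m inch '[[[0,0,0.05],0,1],[[0,0,0.05],0,1],[[0,0,0.05],0,1],[[0,0,0.02],0,1],[[0,0,0],0,1],[[0,0,0],0,1],[[0,0,0],0,1],[[0,0,0],0,1],[[0,0,0],0,1],[[0,0,0],0,1]]'; python3 -c "
from h import *
s=env.state();print(s['ft_force'],s['moment'])"
```

```text
t: 17.45
eef_pos: [481.6, -40.7, 30.5]
tcp_rot: [3.142, -0.0, 0.138]
ft_force: [-0.8, 0.5, -2.7]
opening: 0.652
grip_force: 30.0
[-0.76933309  0.48051909 -2.68242091] [0.02803428 0.17129317 0.01440558]
```

Clean so far. The last 1.6 mm or so goes gently.

```bash
python3 -m inch '[[[0,0,0.01],0,1],[[0,0,0.01],0,1],[[0,0,0.008],0,1],[[0,0,0],0,1],[[0,0,0],0,1],[[0,0,0],0,1],[[0,0,0],0,1],[[0,0,0],0,1],[[0,0,0],0,1],[[0,0,0],0,1]]'; python3 -c "
from h import *
s=env.state();print(s['ft_force'],s['moment'],s['eef_pos'])"
```

```text
t: 18.7
eef_pos: [481.6, -40.7, 28.9]
tcp_rot: [3.142, -0.0, 0.138]
ft_force: [-1.6, -0.6, 5.0]
opening: 0.65
grip_force: 30.0
[-1.60750469 -0.594751    4.96411315] [ 0.08374924  0.50998611 -0.01846011] [481.63125629 -40.73112841  28.89180757]
```

```bash
python3 -m inch '[[[0,0,0.005],0,1],[[0,0,0],0,1],[[0,0,0],0,1],[[0,0,0],0,-1],[[0,0,0],0,-1],[[0,0,0],0,-1],[[0,0,0],0,-1],[[0,0,0],0,-1],[[0,0,0],0,-1],[[0,0,0],0,-1]]' && python3 -m inch '[[[0,0,-0.1],0,-1],[[0,0,-0.3],0,-1],[[0,0,-0.8],0,-1],[[0,0,-1],0,-1],[[0,0,-1],0,-1],[[0,0,-1],0,-1],[[0,0,-1],0,-1],[[0,0,0],0,-1],[[0,0,0],0,-1],[[0,0,0],0,-1]]'
python3 - <<'E'
from h import *
P={n:eyes.read_camera(n) for n in("side","wrist")}
s=env.state();print(s["eef_pos"])
p=P["side"]
im=np.array(p["pixels"])[:,:,::-1];a=cv2.resize(im[150:270,210:400],None,fx=2.9,fy=2.9,interpolation=cv2.INTER_CUBIC)
w=np.array(P["wrist"]["pixels"])[:260,160:420,::-1]
b=cv2.resize(w,(0,0),fx=.9,fy=.9);o=np.zeros((a.shape[0],a.shape[1]+b.shape[1],3),np.uint8);o[:,:a.shape[1]]=a;o[:b.shape[0],a.shape[1]:]=b
cv2.imwrite("pics/d.png",o);print(o.shape)
for n in("side","wrist"):print(n,[(q["score"],onz(P[n],q["centre"],24)) for q in eyes.spot_point("blank",P[n])[:1]])
E
```

```text
t: 19.95
eef_pos: [481.6, -40.7, 28.5]
tcp_rot: [3.142, -0.0, 0.138]
ft_force: [-1.5, -0.6, -0.1]
opening: 0.998
grip_force: 0.0
t: 21.2
eef_pos: [481.2, -40.6, 339.2]
tcp_rot: [-3.141, 0.002, 0.138]
ft_force: [-0.3, -0.2, 0.1]
opening: 1.0
grip_force: 0.0
[481.36867214 -40.69315045 339.36018834]
(348, 785, 3)
side [(0.97, array([486.99647944, -35.01659238,  24.        ]))]
wrist [(0.88, array([482.3552557, -45.3839487,  24.       ]))]
```

View pics/d.png

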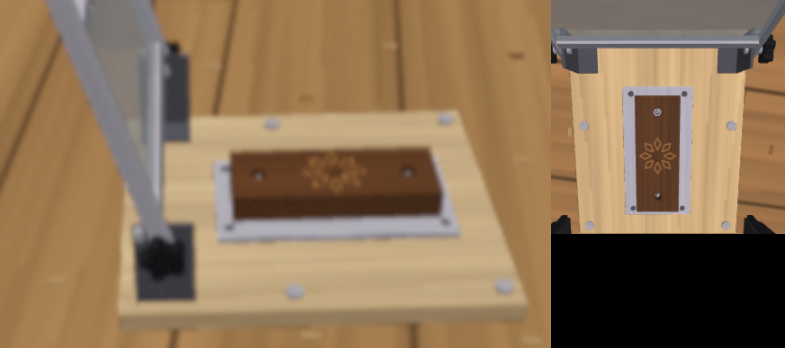

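The blank lies flush on the plate, and pin tips show in both holes (side crop 258, 174 and 407, 172). Now I'll turn the gripper by 90° and go above the rail.

```bash
python3 -m inch '[[[0,0,0],-1,-1],[[0,0,0],-1,-1],[[0,0,0],-1,-1],[[0,0,0],-1,-1],[[0,0,0],-1,-1],[[0,0,0],-1,-1],[[0,0,0],-1,-1],[[0,0,0],-1,-1],[[0,0,0],-1,-1],[[0,0,0],-1,-1]]' && python3 -m inch '[[[0,0,0],-1,-1],[[0,0,0],-1,-1],[[0,0,0],-1,-1],[[0,0,0],-1,-1],[[0,0,0],-1,-1],[[0,0,0],-1,-1],[[0,0,0],-1,-1],[[0,0,0],-1,-1],[[0,0,0],0,-1],[[0,0,0],0,-1]]' && python3 -m inch '[[[0,0.8,0],0,-1],[[0,0.8,0],0,-1],[[0,0.8,0],0,-1],[[0,0.8,0],0,-1],[[0,0.03,0],0,-1],[[0,0,0],0,-1],[[0,0,0],0,-1],[[0,0,0],0,-1],[[0,0,0],0,-1],[[0,0,0],0,-1]]'
python3 - <<'E'
from h import *
P={n:eyes.read_camera(n) for n in("scene","side","wrist")}
s=env.state();print(s["eef_pos"],s["tcp_rot"])
for n in P:print(n,[(round(q["score"],2),np.round(q["centre"],1),np.round(proj(P[n],[673.3,-14.1,284.7]),1)) for q in eyes.spot_point("rail",P[n])[:2]])
# rail lines in wrist image: project predicted edges
for y in(30,60,90):
  print(y,[np.round(proj(P["wrist"],[673.3-.1376*y+.99*k,-14.1+.99*y+.1376*k,284.7]),1) for k in(-7,7)])
g=np.array(P["wrist"]["pixels"]).mean(2)
for r in(60,120,180,220):print(r,g[r,180:400:5].astype(int))
E
```

```text
t: 22.65
eef_pos: [481.6, -40.7, 340.1]
tcp_rot: [-3.141, 0.0, 1.013]
ft_force: [-0.6, 1.2, -0.2]
opening: 1.001
grip_force: 0.0
t: 23.9
eef_pos: [481.6, -40.7, 340.3]
tcp_rot: [-3.141, -0.0, 1.707]
ft_force: [-0.8, -0.1, -0.6]
opening: 0.998
grip_force: 0.0
t: 25.15
eef_pos: [673.4, -14.1, 340.8]
tcp_rot: [3.141, 0.0, 1.709]
ft_force: [-0.6, -0.3, -0.5]
opening: 1.0
grip_force: 0.0
[673.54164156 -14.09601259 340.49291558] [3.14149308e+00 1.67182383e-05 1.70868542e+00]
scene [(0.81, array([199.7, 309.2]), array([197.8, 308.3]))]
side [(0.88, array([115., 228.]), array([115.2, 232.3]))]
wrist [(0.59, array([228.1, 282.3]), array([226.8, 277.2])), (0.54, array([175.5, 227.8]), array([226.8, 277.2]))]
30 [array([181.1, 266. ]), array([181.1, 288.3])]
60 [array([132.3, 265.6]), array([132.3, 288.6])]
90 [array([ 80.1, 265.1]), array([ 80.1, 288.9])]
60 [113 115 118 116 112 122  44  33  32  39 103 127 125 122 123 161 188 163
 129 162 171 163 124 121 131 128 127 125 118 118 117 121 122 123 119 122
 104  86 107 108 122 125 126 124]
120 [186 186 186 187 187 188 188 188 188 167 141 141 142 143 142 105 190 185
 130 165 174 164 132 138 141 127 121 118 115 121 122 122 120 121  94  86
  99 110 122 126 126 125 124 126]
180 [ 66  65  56 177 185 176 179 179 179 178 168 142 139 139 138 107 188 186
 127 167 176 163 127 126 122 116 125 122 121 123 119 119  81 109 109 110
 123 124 125 128 128 124 124 124]
220 [177 177 179 179 179 180 180 180 182 182 185 141 140 141 140 108 185 187
 126 169 176 163 124 119 115 123 120 120 122 119 114  82 111 108 114 123
 125 126 129 124 124 125 122 121]
```

The rail profile in the wrist image is centred on col 280, which is the tool centre. Descending and closing.

```bash
python3 -m inch '[[[0,0,0.5],0,-1],[[0,0,0.5],0,-1],[[0,0,0.24],0,-1],[[0,0,0],0,-1],[[0,0,0],0,0],[[0,0,0],0,0],[[0,0,0],0,0],[[0,0,0],0,0],[[0,0,0],0,0],[[0,0,0],0,0]]' && python3 -m inch '[[[0,0,0],0,1],[[0,0,0],0,1],[[0,0,0],0,1],[[0,0,0],0,1],[[0,0,0],0,1],[[0,0,0],0,1],[[0,0,0],0,1],[[0,0,0],0,1],[[0,0,0],0,1],[[0,0,0],0,1]]'
python3 - <<'E'
from h import *
s=env.state();print(s["eef_pos"],s["ft_force"],s["moment"],s["opening"]*95)
# arc steps: fixture-x (ty) and z (tz) for 23 steps 1.85->1.047, units of 60mm
a=np.linspace(1.85,1.0472,24);x=-215*np.cos(a);z=215*np.sin(a)
for i in range(23):print(i,np.round([(x[i+1]-x[i])/60,-(z[i+1]-z[i])/60],3))
E
```

```text
t: 26.7
eef_pos: [673.6, -14.1, 266.1]
tcp_rot: [3.142, 0.0, 1.709]
ft_force: [-0.1, -0.5, 1.1]
opening: 0.507
grip_force: 0.0
t: 27.95
eef_pos: [673.4, -14.1, 266.1]
tcp_rot: [-3.141, 0.0, 1.709]
ft_force: [-4.2, -0.3, 1.8]
opening: 0.138
grip_force: 30.0
[673.40836507 -14.11477068 266.10089166] [-4.21587071 -0.34996419  1.76659134] [-0.08756501  0.75489786  0.0590964 ] 13.13255486806716
0 [-0.121 -0.032]
1 [-0.122 -0.028]
2 [-0.123 -0.024]
3 [-0.124 -0.02 ]
4 [-0.124 -0.015]
5 [-0.125 -0.011]
6 [-0.125 -0.007]
7 [-0.125 -0.002]
8 [-0.125  0.002]
9 [-0.125  0.007]
10 [-0.125  0.011]
11 [-0.124  0.015]
12 [-0.124  0.02 ]
13 [-0.123  0.024]
14 [-0.122  0.028]
15 [-0.121  0.032]
16 [-0.12   0.037]
17 [-0.118  0.041]
18 [-0.117  0.045]
19 [-0.115  0.049]
20 [-0.113  0.053]
21 [-0.111  0.057]
22 [-0.109  0.061]
```

```bash
python3 -m inch '[[[0,-0.121,-0.032],0,1],[[0,-0.122,-0.028],0,1],[[0,-0.123,-0.024],0,1],[[0,-0.124,-0.02],0,1],[[0,-0.124,-0.015],0,1],[[0,-0.125,-0.011],0,1],[[0,-0.125,-0.007],0,1],[[0,-0.125,-0.002],0,1],[[0,0,0],0,1],[[0,0,0],0,1]]'
python3 - <<'E'
from h import *
s=env.state();T=s["eef_pos"];print(T,s["ft_force"],s["moment"],s["opening"]*95)
d=(np.array([614.6,-22.2])-T[:2])@[.9905,.1376];print(d,T[2]+19-78,np.hypot(d,T[2]-59),np.arctan2(T[2]-59,d))
E
```

```text
t: 29.2
eef_pos: [614.7, -22.2, 274.2]
tcp_rot: [-3.141, -0.0, 1.709]
ft_force: [0.3, 1.3, 0.6]
opening: 0.136
grip_force: 30.0
[614.73641162 -22.23933003 274.1924328 ] [0.30625594 1.33970371 0.55788181] [ 0.13682019 -0.30562328  0.00470306] 12.957423465145384
-0.1297038956556494 215.19243280356062 215.1924718920611 1.5713990611859678
```

```bash
python3 -m inch '[[[0,-0.125,0.002],0,1],[[0,-0.125,0.007],0,1],[[0,-0.125,0.011],0,1],[[0,-0.124,0.015],0,1],[[0,-0.124,0.02],0,1],[[0,-0.123,0.024],0,1],[[0,-0.122,0.028],0,1],[[0,-0.121,0.032],0,1],[[0,0,0],0,1],[[0,0,0],0,1]]'
python3 - <<'E'
from h import *
s=env.state();T=s["eef_pos"];print(T,s["ft_force"],s["moment"],s["opening"]*95)
d=(np.array([614.6,-22.2])-T[:2])@[.9905,.1376];print(d,np.hypot(d,T[2]-59),np.arctan2(T[2]-59,d))
p=eyes.read_camera("side");q=eyes.spot_point("rail",p)
print([(x["score"],x["centre"]) for x in q[:1]],proj(p,T+[0,0,19]))
E
```

```text
t: 30.45
eef_pos: [555.9, -30.3, 266.0]
tcp_rot: [-3.141, -0.0, 1.709]
ft_force: [-1.5, 4.7, -0.3]
opening: 0.139
grip_force: 30.0
[555.92798449 -30.28663122 265.97548281] [-1.50968806  4.7292115  -0.31949076] [ 0.77187828  0.02106142 -0.01723186] 13.180864689481437
59.227351823189956 215.28290616652959 1.2920880006396624
[(0.83, [111.3, 289.4])] [np.float64(113.85545101881806), np.float64(292.8771243980439)]
```

```bash
python3 -m inch '[[[0,-0.12,0.037],0,1],[[0,-0.118,0.041],0,1],[[0,-0.117,0.045],0,1],[[0,-0.115,0.049],0,1],[[0,-0.113,0.053],0,1],[[0,-0.111,0.057],0,1],[[0,-0.109,0.061],0,1],[[0,0,0],0,1],[[0,0,0],0,1],[[0,0,0],0,1]]'
python3 - <<'E'
from h import *
s=env.state();T=s["eef_pos"];print(T,s["ft_force"],s["moment"],s["opening"]*95)
d=(np.array([614.6,-22.2])-T[:2])@[.9905,.1376];print(d,np.hypot(d,T[2]-59),np.arctan2(T[2]-59,d))
P={n:eyes.read_camera(n) for n in("side","scene")}
for n,p in P.items():
  for k,X in(("rail",T+[0,0,19]),("blank",[480.9,-40.8,24]),("offcut",[492,324,0]),("glue",[722,303,0]),("mallet",[709,-317,0])):
    q=eyes.spot_point(k,p);print(n,k,[(round(x["score"],2),np.round(x["centre"])) for x in q[:1]],np.round(proj(p,X)))
E
```

```text
t: 31.8
eef_pos: [508.3, -37.1, 245.6]
tcp_rot: [-3.141, 0.0, 1.709]
ft_force: [-2.5, 2.4, 2.6]
opening: 0.141
grip_force: 30.0
[508.3199094  -37.0745782  245.58300982] [-2.51318578  2.44233361  2.55358133] [ 0.48172291  0.34862802 -0.04421663] 13.416175333584155
107.31717170070726 215.24450027094215 1.048833403046827
side rail [(0.73, array([123., 316.]))] [123. 317.]
side blank [(0.81, array([219., 323.]))] [217. 324.]
side offcut [(0.71, array([368., 315.]))] [366. 312.]
side glue [(0.81, array([338., 182.]))] [341. 181.]
side mallet [(0.77, array([160., 253.]))] [162. 249.]
scene rail [] [151. 241.]
scene blank [] [221. 239.]
scene offcut [(0.7, array([165., 359.]))] [165. 360.]
scene glue [(0.58, array([228., 421.]))] [228. 419.]
scene mallet [(0.88, array([379., 175.]))] [381. 178.]
```

The shield is held at about 1.049 rad with low forces, the blank is in place and the bystanders have not moved. Handing in.

```bash
python3 -c "
from cell import env
print(env.job_done())"
```

```text
the job is handed in; nothing more can be done
None
```

The blank is seated flush on both pins and released; the shield is held by its rail at 60° (measured about 1.049 rad from the arm's pose), and the job was handed in at about 32 s with the offcut, mallet and glue bottle where they were.

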